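# Stack the slit lamp's filters on the light meter for a leak check

### The arm

A 6-joint arm with a two-finger parallel gripper is mounted at the origin on the work surface. World frame = base frame: x ahead of the robot, y to its left, z up, the work surface at z = 0. Lengths are in m, angles in degrees, forces in N, time in s.
With the tool pointing down it reaches from about 0.25 to 0.775 m from the base axis. Payload 4 kg.
Tool frame: the origin (TCP) lies at the very end of the fingers, on their centre line; the grasp point (between the pads) lies 19 mm behind it; z points along the fingers, y is the line along which they close (so a half turn about z gives the same grasp; the last joint's range is limited). The gripper opens to 85 mm and grips with 20 to 120 N. Pads are 22 mm wide; open, the fingers measure 114 mm over their backs; the gripper's body (76 mm by 85 mm) begins 54 mm behind the grasp point. The pads swing forward as they close: fully open they stand 13 mm farther back than shut.
Start: joints at [61.988, 4.996, 78.535, -0, 96.463, -5.907], TCP at [0.207, 0.51, 0.231] pointing down, gripper open.
Joint ranges: [-177.83, 177.83], [-43.37, 116.18], [15.69, 146.23], [-61.86, 241.86], [9.47, 152.12], [-147.06, 147.06]. Speed limits (degrees/s): [159.86, 159.86, 180, 180, 180, 180].

### API

Orientations are given as [roll, pitch, yaw] about the fixed x, y, z axes, in that order (R = Rz(yaw) Ry(pitch) Rx(roll)).
In Python, from bench import manip gives the robot as it stands. Calls block until the motion is done:
- manip.goto(position, orientation): joint-space move of the TCP to a pose.
- manip.move_l(position, velocity=0.15, rot=None, f_stop=None): straight line of the TCP; rot=None keeps the orientation; velocity is the mean speed in m/s. With f_stop (N) it stops when the force on the tool has changed by that much, and returns True; else False.
- manip.movej(angles): joint-space move.
- manip.command_gripper(opening, force=None): opening from 0.0 (shut) to 1.0 (fully open); force is the grip in N (None keeps the last); returns when the fingers have stopped.
- manip.dwell(seconds).
- manip.inverse_kinematics(position, orientation): joint angles nearest the present ones, or None.
- manip.observe(): the state.
- manip.snapshot(name): name is "scene" or "top"; returns (picture, depth): 384x512x3 uint8, red, green, blue; 384x512 float32, m along the optical axis (not along the pixel's ray), 0 where there is no reading.
- manip.camera_params(name): a dict with "camera_matrix" (3x3 intrinsics, pixels), "dist" ([k1, k2, p1, p2, k3] as OpenCV has them; the pictures are not rectified), "pose" (4x4, takes a point from camera to world coordinates). Camera axes: x right, y down, z forward; pixel columns grow to the right and rows downward; lengths in m; the calibration is good to about 2 mm. A picture is of the moment at which its call begins. camera_params takes no time and is no camera call.
A pose or a line that the arm cannot do raises manip.Unreachable and nothing moves.
- manip.job_done(): hands the job in; it is judged then, once.
The state is a dict: "t": time; "qpos": joint angles; "joint_vel": joint speeds; "tau": joint torques, N m; "eef_pos": TCP position; "tool_rot": TCP orientation; "force": force on the tool from outside, world axes, zero at the start; "torque": the same for the moment, N m; "finger_gap": opening from 0.0 (shut) to 1.0 (fully open); "finger_force": force on a finger pad.
Only numpy, scipy, OpenCV 4.12 (cv2) and the standard library are available. Lean on these libraries where they do the work, as an engineer would, in place of code of your own. Each camera call takes 0.05 s, during which the arm holds its last target. There are 200 camera calls.

### The job

Set up the filter leak check: build a stack on the light meter, one piece at a time from the bottom up: first the white diffuser into the meter's seat, then the blue filter, then the yellow filter, and the lamp cap on top, each upright with its foot fully home in the socket below it. Set the pieces down gently, never let one drop, and leave the green filter, the carton, the drop bottle and the lens case where they are.

Things in the scene. Friction and masses are not known exactly. Their poses are not given: they have to be found in the camera images.
- meter: Light meter, fixed: white box 150 x 92 mm, 30 mm high, with a green-grey display at one end and a round seat at the other: steel rim 52 mm across outside, 45 inside, 30 to 35 mm above the table, round a dark floor at 30 mm. Origin: on the underside straight below the seat's centre. x runs from seat to display (box from -50 to +100 mm, y +-46 mm), z up.
- diffuser: White diffuser in a filter mount, 31 mm high: tapered metal foot 39 mm across, 0 to 6 mm up; barrel with a white band, 56 mm across, 6 to 26 mm up (grip here); socket rim 52 mm across outside, 45 inside, 26 to 31 mm up, round the white disc, the socket's floor at 26 mm. Its foot drops into any socket with 3 mm play all round and stands on its floor. 90 g. Origin: centre of underside; z up; round.
- blue_filter: Blue filter in a filter mount, 31 mm high: tapered metal foot 39 mm across, 0 to 6 mm up; barrel with a blue band, 56 mm across, 6 to 26 mm up (grip here); socket rim 52 mm across outside, 45 inside, 26 to 31 mm up, round the blue disc, the socket's floor at 26 mm. Its foot drops into any socket with 3 mm play all round and stands on its floor. 90 g. Origin: centre of underside; z up; round.
- yellow_filter: Yellow filter in a filter mount, 31 mm high: tapered metal foot 39 mm across, 0 to 6 mm up; barrel with a yellow band, 56 mm across, 6 to 26 mm up (grip here); socket rim 52 mm across outside, 45 inside, 26 to 31 mm up, round the yellow disc, the socket's floor at 26 mm. Its foot drops into any socket with 3 mm play all round and stands on its floor. 90 g. Origin: centre of underside; z up; round.
- lamp_cap: Black lamp cap with a ribbed metal neck and a red dot on top, 58 mm high: tapered foot as on the filters (39 mm across, 0 to 6 mm up, fits their sockets), black barrel 56 mm across, 6 to 22 mm up, round neck 35 mm across, 22 to 58 mm up (grip here). 120 g. Origin: centre of underside; z up; round.
- green_filter: Green filter, not part of this check, leave it alone: a filter mount of the same shape and size as the others (56 mm across, 31 mm high) with green band and disc. Origin: centre of its underside.
- carton: Flat white carton with an orange stripe and a yellow picture, 75 x 125 mm (x, y), 20 mm high, leave it alone. Origin: centre of its underside.
- drop_bottle: White drop bottle with blue label and orange cap, 32 mm across, 62 mm high, leave it alone. Origin: centre of its underside.
- lens_case: Flat contact-lens case with one white and one orange lid, 30 x 56 mm (x, y), 17 mm high, leave it alone. Origin: centre of its underside.
Mind the look-alikes: they are no part of the job. Leave any pink look-alike of the diffuser alone.

How it is judged:
By the outcome, as a careful person would: the job done as asked, in the order asked, and still so for the second after the job is handed in, with the robot touching nothing.
It also fails if it takes over 141 s, if anything falls off the work surface, if the arm or the gripper's body presses on something with over 40 N, if the wrist force passes 120 N, or if a joint passes its speed limit or range.

## Working session

There is one attempt and no reset: what is moved stays moved. The work goes in short steps, each a Python script; the robot and the scene stay as the last script left them, time stands still between calls to the robot, and variables do not carry over. Pictures are saved under pics/ and viewed, at most 14 in all, crops included, and the job is handed in when it is done.

```bash
mkdir -p pics
python3 - <<'E'
from bench import manip
import cv2,numpy as np
for n in("top","scene"):
    im,d=manip.snapshot(n); np.savez(f"pics/{n}0.npz",im=im,d=d)
    cv2.imwrite(f"pics/{n}0.png",cv2.resize(im[:,:,::-1],(800,600),interpolation=cv2.INTER_CUBIC))
    c=manip.camera_params(n);print(c)
E
```

```text
{'camera_matrix': array([[447.90084172,   0.        , 254.34361262],
       [  0.        , 447.90084172, 193.12011104],
       [  0.        ,   0.        ,   1.        ]]), 'dist': array([-0.12013191,  0.        ,  0.        ,  0.        ,  0.        ]), 'pose': array([[-0.01646669, -0.99419024,  0.10637018,  0.47880249],
       [-0.9998121 ,  0.01528408, -0.01192355, -0.0120203 ],
       [ 0.01022851, -0.10654653, -0.9942551 ,  1.06089806],
       [ 0.        ,  0.        ,  0.        ,  1.        ]])}
{'camera_matrix': array([[350.91448692,   0.        , 257.43505592],
       [  0.        , 350.91448692, 192.97387553],
       [  0.        ,   0.        ,   1.        ]]), 'dist': array([-0.00966881,  0.        ,  0.        ,  0.        ,  0.        ]), 'pose': array([[-0.31791537,  0.51543152, -0.79577645,  1.27943365],
       [ 0.94803706,  0.16177474, -0.27396105,  0.21286428],
       [-0.01247163, -0.841522  , -0.54007886,  0.52899779],
       [ 0.        ,  0.        ,  0.        ,  1.        ]])}
```

View pics/top0.png

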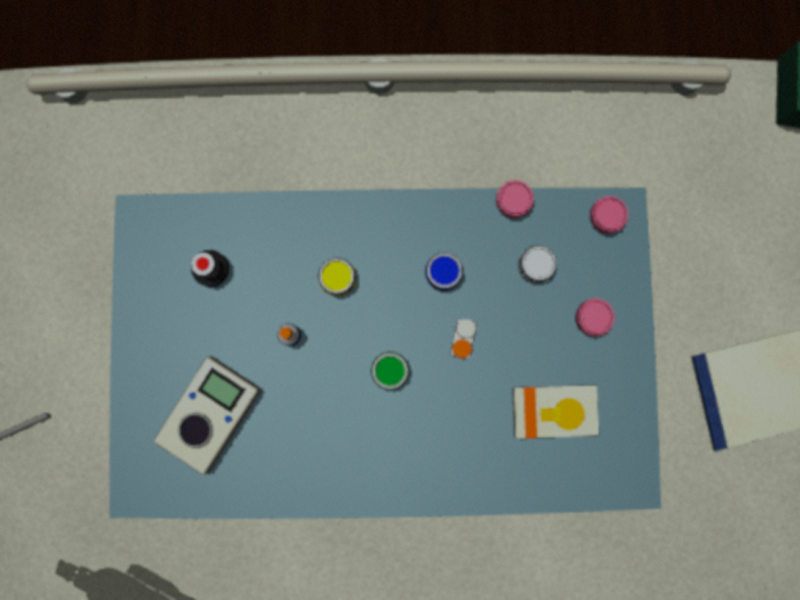

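View pics/scene0.png

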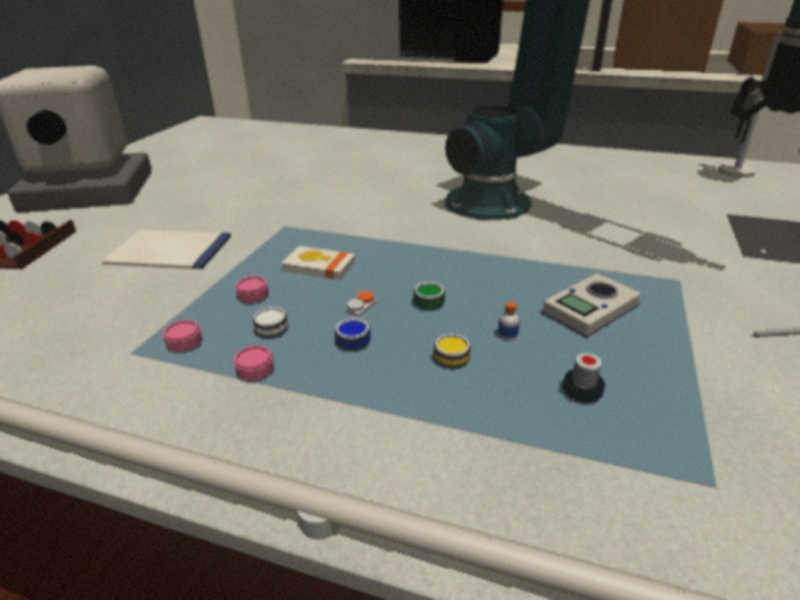

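The top view shows four round candidates for the diffuser: white (538,264) and pink at (515,199), (609,215) and (595,317). Only the white one fits the description. Blue is at (445,271), yellow (338,277), green (390,371), the cap's red dot (203,264) and the meter seat (195,430). I'll confirm these in one enlarged crop composite.

```bash
cat > h.py <<'E'
import cv2,numpy as np
from bench import manip
def p2w(n,uv,z):
    c=manip.camera_params(n);K=c["camera_matrix"];P=c["pose"]
    p=cv2.undistortPoints(np.array([[uv]],float),K,c["dist"])[0,0]
    r=P[:3,:3]@np.array([p[0],p[1],1]);return P[:3,3]+r*(z-P[2,3])/r[2]
def crop(im,u,v,s=36,o=400):
    return cv2.resize(im[int(v)-s:int(v)+s,int(u)-s:int(u)+s,::-1],(o,o),interpolation=cv2.INTER_CUBIC)
E
python3 - <<'E'
from h import *
im=np.load("pics/top0.npz")["im"]
k=1.5625
t=[(538,264),(445,271),(338,277),(210,267),(195,430)]
print([(int(u/k)-20,int(v/k)-20) for u,v in t])
C=[crop(im,u/k,v/k,20,264) for u,v in t]; C.append(crop(im,560/k,250/k,48,264))
cv2.imwrite("pics/c1.png",np.vstack([np.hstack(C[:3]),np.hstack(C[3:])]))
E
```

```text
[(324, 148), (264, 153), (196, 157), (114, 150), (104, 255)]
```

View pics/c1.png

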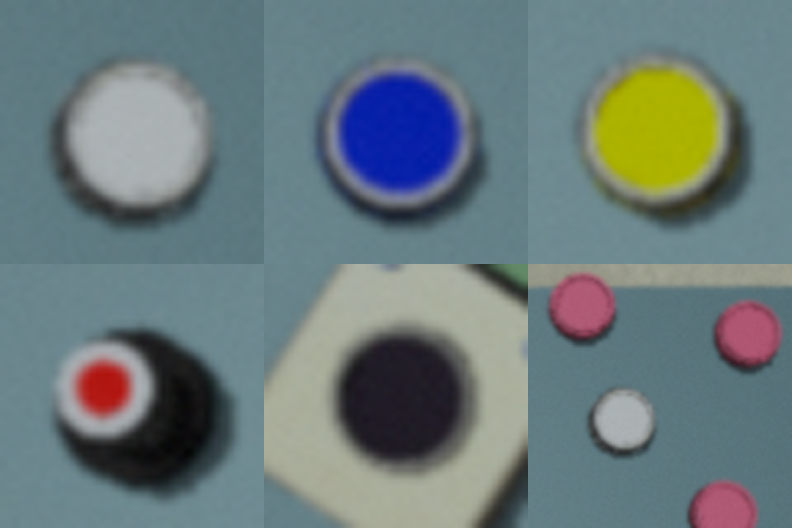

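The white piece in crop 1 and crop 6 has a dark barrel, a rim and a white disc, so it is the diffuser; the other three are pink. The cap stands upright, with its red dot visible. I'll measure centres in both cameras.

Run:
```python
from h import *
def w(x,y,o): return (o[0]+x/6.6-.5,o[1]+y/6.6-.5)
T={"diff":((139,134),(324,148),.031),"blue":((136,131),(264,153),.026),"yel":((127,130),(196,157),.026),"cap":((105,125),(114,150),.058),"seat":((137,135),(104,255),.0325)}
for k,(p,o,z) in T.items(): print(k,np.round(p2w("top",w(*p,o),z),4))
def seg(im,k):
    h=cv2.cvtColor(im,cv2.COLOR_RGB2HSV).astype(int);H,S,V=h[...,0],h[...,1],h[...,2]
    return {"blue":(H>112)&(H<128)&(S>200),"yel":(H>22)&(H<35)&(S>200),"cap":((H<6)|(H>174))&(S>190),"dark":V<50}[k]
for n in("top","scene"):
    im=np.load(f"pics/{n}0.npz")["im"]
    for k,z in(("blue",.026),("yel",.026),("cap",.058),("dark",.0325)):
        m=seg(im,k).astype(np.uint8);N,_,s,c=cv2.connectedComponentsWithStats(m)
        for i in range(1,N):
            if s[i,4]>25 and s[i,4]<500: 
                q=p2w(n,c[i],z)
                if .2<q[0]<.7 and abs(q[1])<.5: print(n,k,s[i,4],c[i].round(1),q.round(4))
s=manip.observe();print(s["tool_rot"],s["finger_gap"])
for yaw in(0,180,90,-90):
    print(yaw,[np.round(manip.inverse_kinematics([x,y,.15],[180,0,yaw])) if manip.inverse_kinematics([x,y,.15],[180,0,yaw]) is not None else None for x,y in((.55,-.2),(.55,.3),(.27,.32))])
```

```text
diff [ 0.6454 -0.2368  0.031 ]
blue [ 0.6373 -0.0948  0.026 ]
yel [0.6307 0.0673 0.026 ]
cap [0.6471 0.26   0.058 ]
seat [0.4049 0.2768 0.0325]
top blue 220 [283.9 172.6] [ 0.6367 -0.0943  0.026 ]
top yel 242 [215. 176.] [0.6311 0.0668 0.026 ]
top yel 326 [361.4 264.6] [ 0.4195 -0.2693  0.026 ]
top cap 30 [129.4 168.4] [0.6473 0.2601 0.058 ]
top dark 236 [138.1 173.9] [0.6382 0.2461 0.0325]
top dark 242 [124. 275.] [0.4049 0.2773 0.0325]
scene blue 72 [225.2 209.6] [ 0.6345 -0.0943  0.026 ]
scene yel 96 [289.2 220.2] [0.6288 0.0671 0.026 ]
scene dark 58 [385.1 184.9] [0.4063 0.2767 0.0325]
scene dark 39 [269.  193.4] [ 0.5406 -0.0095  0.0325]
scene dark 283 [371.7 248.8] [0.6812 0.2575 0.0325]
[-1.79883346e+02 -1.28480758e-02  1.57899997e+02] 1.0012507098036612
0 [array([-26.,  11.,  81.,  -0.,  88.,  64.]), array([ 23.,  16.,  75.,  -0.,  89., 113.]), array([ 42., -10., 103.,  -0.,  88., 132.])]
180 [array([ -26.,   11.,   81.,    0.,   88., -116.]), array([ 23.,  16.,  75.,   0.,  89., -67.]), array([ 42., -10., 103.,   0.,  88., -48.])]
90 [array([-26.,  11.,  81.,   0.,  88., -26.]), array([23., 16., 75., -0., 89., 23.]), array([ 42., -10., 103.,  -0.,  88.,  42.])]
-90 [None, None, array([  42.,  -10.,  103.,    0.,   88., -138.])]
```

```bash
cat >> h.py <<'E'
D=[180,0,180]
def st(msg):
    s=manip.observe();print(msg,"t=%.1f"%s["t"],np.round(s["eef_pos"],4),"gap %.3f"%s["finger_gap"],"ff",np.round(s["finger_force"],1),"F",np.round(s["force"],1));return s
def pick(x,y,z,force=40,top=.25):
    manip.goto([x,y,z+.07],D); manip.move_l([x,y,z],.1)
    manip.command_gripper(0.0,force); st("gripped")
    manip.move_l([x,y,top],.15); st("lifted")
def lower(x,y,zpick,base,top=.25,f=4):
    manip.goto([x,y,top],D)
    zt=zpick+base
    manip.move_l([x,y,zt+.015],.12); manip.dwell(.2)
    hit=manip.move_l([x,y,zt-.003],.02,f_stop=f)
    s=st("lower hit %s"%hit); print("above expected mm",1e3*(s["eef_pos"][2]-zt)); return s
def release(x,y,opening=.9,top=.25):
    manip.command_gripper(opening); st("opened")
    manip.move_l([x,y,manip.observe()["eef_pos"][2]+.05],.08); manip.move_l([x,y,top],.25)
E
python3 - <<'E'
from h import *
pick(.6445,-.2365,0.0)
im,d=manip.snapshot("scene"); cv2.imwrite("pics/g1.png",cv2.resize(im[60:260,100:370,::-1],(800,592),interpolation=cv2.INTER_CUBIC))
E
```

```text
gripped t=4.4 [ 0.6453 -0.2369  0.0014] gap 0.625 ff 42.7 F [-0.1  0.4  3.3]
lifted t=6.2 [ 0.6441 -0.2363  0.2485] gap 0.629 ff 42.5 F [ 0.3 -0.5 -1.4]
```

View pics/g1.png

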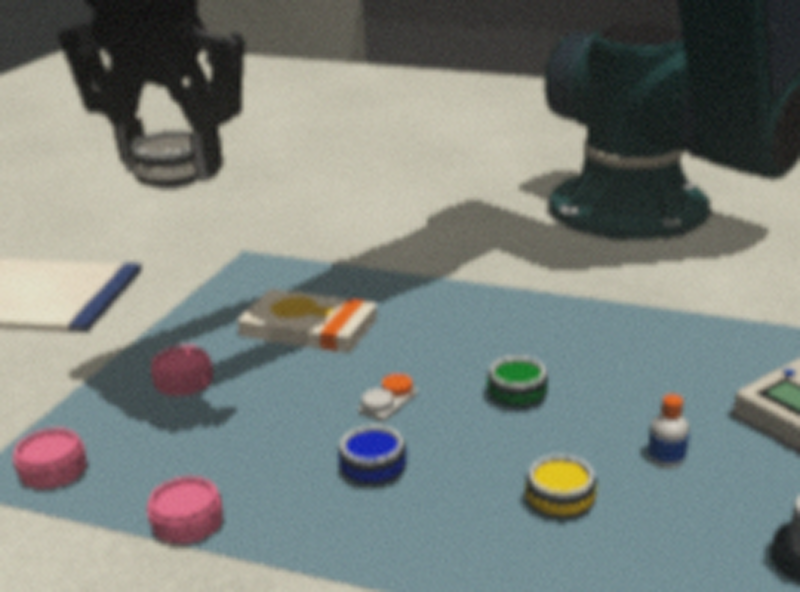

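The diffuser is held level between the fingers, around (168,155). I'll place it in the seat.

Run:
```python
from h import *
x,y=.4055,.277
lower(x,y,0.0014,.030)
for n,(a,b,c,d) in {"scene":(130,230,320,455),"top":(225,325,60,195)}.items():
    im,_=manip.snapshot(n); cv2.imwrite(f"pics/p1{n}.png",cv2.resize(im[a:b,c:d,::-1],(540,400),interpolation=cv2.INTER_CUBIC))
```

```text
lower hit True t=11.1 [0.4053 0.2769 0.0314] gap 0.628 ff 42.7 F [0.3 0.1 3.7]
above expected mm -0.02697490747341491
```

View pics/p1scene.png

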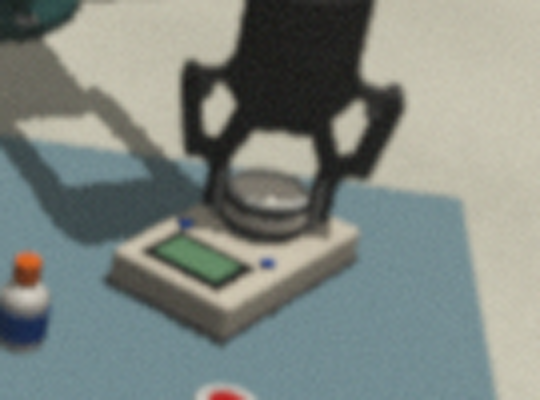

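The contact height is exactly as expected, so the foot is home in the seat. Releasing, then picking up the blue filter.

Run:
```python
from h import *
release(.4053,.2769)
pick(.636,-.0945,0.001)
im,_=manip.snapshot("top")
a=crop(im,125,274,28,400)
im,_=manip.snapshot("scene");b=crop(im,385,185,28,400)
cv2.imwrite("pics/q1.png",np.hstack([a,b]))
```

```text
opened t=11.6 [0.404  0.2762 0.0298] gap 0.902 ff 0.0 F [-0.7  0.3 -0.8]
gripped t=16.1 [ 0.6371 -0.0948  0.0026] gap 0.629 ff 42.8 F [ 0.  -0.4  3.4]
lifted t=17.9 [ 0.6356 -0.0944  0.2486] gap 0.627 ff 42.5 F [-1.6  0.1 -1.6]
```

View pics/q1.png

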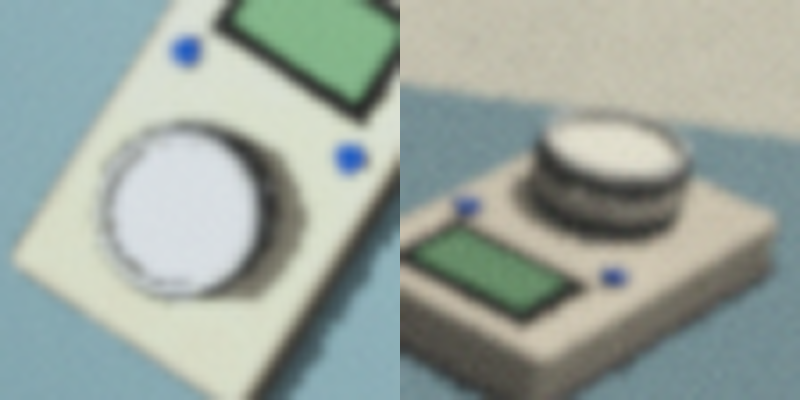

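The diffuser sits level in the seat, with its top disc at about (184,211) in the left crop. Next is the blue filter.

Run:
```python
from h import *
q=p2w("top",(97+184/7.143-.5,246+211/7.143-.5),.058);print(q.round(4))
if np.hypot(q[0]-.4053,q[1]-.2769)<.004:
    x,y=.4053,.2769
    s=lower(x,y,0.0026,.056)
    if abs(s["eef_pos"][2]-.0586)<.002:
        release(*s["eef_pos"][:2])
        pick(.630,.067,0.001)
        im,_=manip.snapshot("top")
        a=crop(im,122,274,28,400)
        im,_=manip.snapshot("scene");b=crop(im,385,175,28,400)
        cv2.imwrite("pics/q2.png",np.hstack([a,b]))
```

```text
[0.4065 0.2741 0.058 ]
lower hit True t=22.1 [0.4051 0.2768 0.0585] gap 0.624 ff 42.8 F [-0.2 -0.   4.3]
above expected mm -0.09439630192209503
opened t=22.5 [0.404  0.2762 0.0571] gap 0.899 ff 0.0 F [0.4 1.1 0.2]
gripped t=26.5 [0.6311 0.067  0.0026] gap 0.633 ff 42.8 F [ 0.7 -1.1  4.3]
lifted t=28.3 [0.6296 0.067  0.2486] gap 0.626 ff 42.5 F [-0.2 -0.5 -1.7]
```

View pics/q2.png

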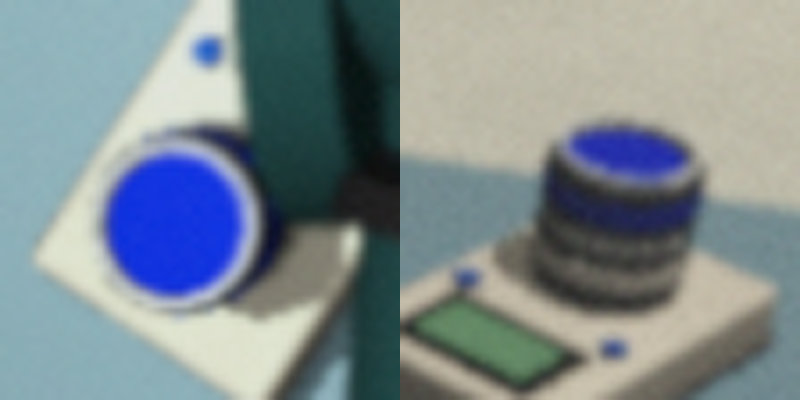

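The blue filter stands level and flush on the diffuser, with its disc at about (175,226) in the left crop. Next is the yellow filter, then I'll pick up the cap.

Run:
```python
from h import *
s=lower(.4053,.2769,0.0026,.082,top=.28)
if abs(s["eef_pos"][2]-.0846)<.002:
    release(*s["eef_pos"][:2],top=.28)
    pick(.646,.260,.026,top=.30)
    im,_=manip.snapshot("top")
    a=crop(im,119,276,28,400)
    im,_=manip.snapshot("scene");b=crop(im,380,150,50,400)
    cv2.imwrite("pics/q3.png",np.hstack([a,b]))
```

```text
lower hit True t=32.1 [0.4051 0.2768 0.0845] gap 0.629 ff 42.8 F [0.5 0.3 4.7]
above expected mm -0.14483441460874658
opened t=32.5 [0.404  0.2763 0.0829] gap 0.902 ff 0.0 F [ 0.2  0.2 -0.3]
gripped t=36.5 [0.6465 0.2602 0.027 ] gap 0.385 ff 40.0 F [-0.7 -0.2  3. ]
lifted t=38.5 [0.6458 0.2599 0.2987] gap 0.382 ff 39.8 F [ 0.2  0.6 -1.7]
```

View pics/q3.png

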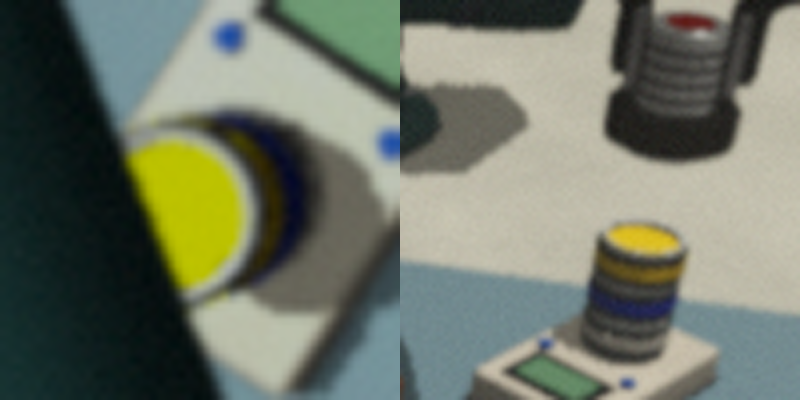

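The yellow filter stands flush on the stack, and the cap is held upright by its neck. Placing the cap.

Run:
```python
from h import *
s=lower(.4053,.2769,0.027,.108,top=.30)
if abs(s["eef_pos"][2]-.135)<.002:
    release(*s["eef_pos"][:2],opening=.8,top=.30)
    manip.goto([.35,-.2,.35],D)
    st("away")
    im,_=manip.snapshot("top")
    a=crop(im,119,270,36,400)
    im,_=manip.snapshot("scene");b=crop(im,385,150,50,400)
    cv2.imwrite("pics/q4.png",np.hstack([a,b]))
    cv2.imwrite("pics/s4.png",cv2.resize(im[:,:,::-1],(800,600)))
```

```text
lower hit True t=41.8 [0.4051 0.2768 0.1349] gap 0.385 ff 40.3 F [0.6 0.9 4.6]
above expected mm -0.11255903153467584
opened t=42.3 [0.4041 0.2763 0.1331] gap 0.800 ff 0.0 F [-0.9 -0.3  0.8]
away t=45.4 [ 0.3503 -0.1994  0.3497] gap 0.802 ff 0.0 F [ 1.3  0.5 -0.5]
```

View pics/q4.png

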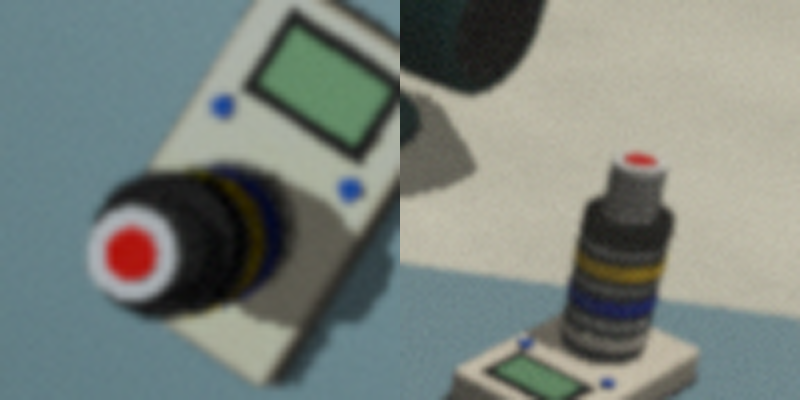

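View pics/s4.png

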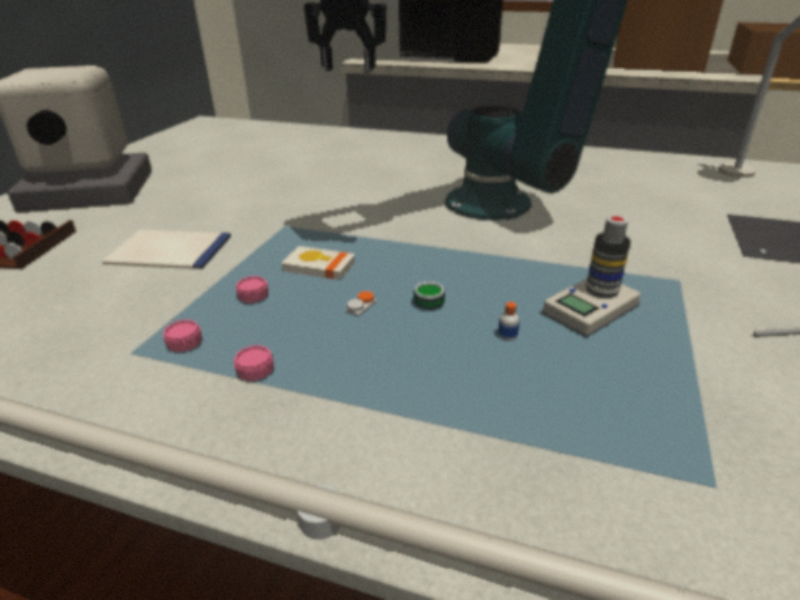

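The stack on the meter runs white, blue, yellow, cap from the bottom up, upright and flush at (607,255). The other objects are where they were and the arm is clear.

```bash
python3 -c "
from bench import manip
print(manip.job_done())"
```

```text
the job is handed in; nothing more can be done
None
```

The stack is built and handed in at about 45 s of the 141 s allowed: diffuser, blue filter, yellow filter and lamp cap, each within 0.2 mm of its fully seated height, with everything else left where it was.

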